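# Pot to the small ring, then point at the start key

## Robot

A 7-joint arm with a two-finger parallel gripper is mounted at the origin on the work surface. World frame = base frame: x ahead of the robot, y to its left, z up, the work surface at z = 0. Lengths are in m, angles in rad, forces in N, time in s.
With the tool pointing down it reaches from about 0.4 to 0.85 m from the base axis. Payload 10.4 kg.
Tool frame: the origin (TCP) lies between the finger pads, 19 mm behind the fingertips; this is the grasp point; z points along the fingers, y is the line along which they close (so a half turn about z gives the same grasp; the last joint's range is limited). The gripper opens to 87 mm and grips with 3 to 60 N. Pads are 19 mm wide; open, the fingers measure 117 mm over their backs; the gripper's body (75 mm by 190 mm) begins 51 mm behind the grasp point.
Start: joints at [1.091, 0.332, -0.065, 1.46, 0.022, 1.35, -0.088], TCP at [0.276, -0.561, 0.241] pointing down, gripper open.
Joint ranges: [-2.6, 2.6], [-0.5, 2.12], [-1.47, 1.34], [0.16, 2.42], [-1.27, 4.41], [0.06, 2.06], [-2.6, 2.6]. Speed limits (rad/s): [2.22, 2.22, 2.79, 2.79, 3.14, 3.14, 3.14].

## Interface

Orientations are given as a unit quaternion [x, y, z, w].
In Python, from bench import read_state, cams, workorder gives the robot as it stands.
- The arm moves only by the shell command python3 -m crank 'ROWS' [FORCE]. ROWS is text: rows parted by semicolons, each of 5 numbers parted by spaces: the shift along the tool's x, y, z scaled (see below), then the turn about the tool's z scaled (see below), then the opening, from -1 (shut) to 1 (fully open). In form: dx dy dz yaw jaw; .... A call has 1 to 10 rows; each row shifts and turns the commanded pose from where the row before left it, along the tool's axes as they then stand; what a row does not reach is not made up. The controller multiplies each number of a shift by 200 mm and each number of a turn by 90 degrees. A row lasts 1/10 s, in which the tool goes at most 50 mm and 8.59 degrees, less where a joint would pass 70% of its speed; a pose out of reach is approached as far as the arm can. A call with a number of a shift or a turn outside -1 to 1 is refused whole. A call with a gripper value outside its range is refused whole. The fingers move at their own pace and stop on an object; FORCE is the grip in N (left out, the last holds). Time passes only in rows, so rows that do not move let the fingers close. It gives the time, the measured TCP pose, the force, the opening and the grip force at its end, in the units of the state.
- read_state(): the state, without advancing time (a new reading comes with each control period).
- cams.camera(name): name is "scene" or "top"; returns a dict with "img" (480x640x3 uint8, blue, green, red), "K" (3x3 intrinsics, pixels), "xyz" and "attitude" of the camera in the world. Camera axes: x right, y down, z forward; pixel columns grow to the right and rows downward; lengths in m; the calibration is good to about 2 mm. A picture is of the moment at which its call begins. There is no depth.
- workorder.close_job(): hands the job in; it is judged then, once.
The state is a dict: "time": time; "joint_positions": joint angles; "joint_vel": joint speeds; "joint_torque": joint torques, N m; "ee_pos": TCP position; "eef_rot": TCP orientation; "ft_force": force on the tool from outside, world axes, zero at the start; "torque": the same for the moment, N m; "width": finger opening in m; "grip_force": force on a finger pad.
Only numpy, scipy, OpenCV 4.12 (cv2) and the standard library are available. Lean on these libraries where they do the work, as an engineer would, in place of code of your own. Each camera call takes 0.05 s, during which the arm holds its last target. There are 200 camera calls.

## Task

The lidded pot was left on the large ring of the hob: push it gently by its side along the glass, without lifting it or gripping its lid knob, until it stands wholly inside the small ring mark. Then start that ring by pointing at the round key: hold the fingertips just above it (about one or two centimetres) for a good two seconds without touching the glass, and finally draw the hand up well clear. Never touch the hob's glass, never point at the square or the bar key, and leave everything else standing where it is.

Things in the scene. Friction and masses are not known exactly. Their poses are not given: they have to be found in the camera images.
- hob: Black glass hob plate 300 x 520 mm, 4 mm thick, fixed on the worktop. Origin at the centre of its underside; x runs from the key strip (robot side) to the rear, y along its length, z up. Ring centres at x 35, y +125 and -125 mm; keys at x -115, y +90, 0 and -90 mm; which ring and which key is at which place varies. A pale line at x -83 mm bounds the key strip.
- pot: Round lidded steel pot, 130 mm outside diameter (base 120 mm, lid 134 mm wide from 62 to 66 mm height), 75 mm high to the lid's middle, with a black lid knob 28 mm wide up to 95 mm; lid and pot are one piece. 0.4 to 0.85 kg, slides on the glass. Origin at the centre of its underside, z up. Starts near the centre of the large ring.
- ring_small: The small ring mark: a thin pale circle, 160 mm diameter, printed on the glass. Origin at its centre, on the glass's top face (4 mm above the worktop).
- ring_large: The large ring mark: a thin pale circle, 200 mm diameter, printed on the glass. Origin at its centre, on the glass's top face. The pot stands here at the start.
- key_round: The start key: a flat pale round field, 30 mm diameter, flush with the glass in the key strip; a hover key that senses a fingertip above it. Origin at its centre, on the glass's top face. Point at this one.
- key_square: A flat pale square field, 27 x 27 mm, flush with the glass in the key strip: another key, not to be pointed at. Origin at its centre, on the glass's top face.
- key_bar: A flat pale oblong field, 12 x 46 mm (long along the strip), flush with the glass in the key strip: another key, not to be pointed at. Origin at its centre, on the glass's top face.
- pepper_mill: Dark wooden pepper mill, 48 mm diameter, 125 mm tall, on the glass beside the +y end of the key row. Origin under its centre. Leave alone.
- salt_jar: Small glass salt jar, 44 mm diameter, 70 mm tall, on the glass beside the -y end of the key row. Origin under its centre. Leave alone.
- mug: White mug, 80 mm diameter, 90 mm tall, on the worktop left of the hob. Origin under its centre. Leave alone.
- oil_bottle: Green glass bottle, 64 mm diameter, 200 mm tall, on the worktop left of the hob. Origin under its centre. Leave alone.
- pasta_jar: Amber storage jar, 90 mm diameter, 150 mm tall, on the worktop right of the hob. Origin under its centre. Leave alone.
- bowl: White bowl, 120 mm diameter, 50 mm tall, on the worktop to the right, near the hob's front corner. Origin under its centre. Leave alone.
Things that resemble listed ones, but are neither listed nor needed, are in the scene too. Leave any blue or pink look-alike of the pot alone.

How it is judged:
On the way, in this order (a step that is already met when the one before it is completed fails the run):
1. the pot has been pushed onto the small ring and stands still inside its mark (horizontal distance between pot and ring_small below 0.018 m and angle between pot's own z axis and vertical below 0.08 rad and z of pot in the frame of hob below 0.01 m and linear speed of pot below 0.02 m/s), for 0.3 s.
2. the fingertips dwell just above the round key for 1.5 s (all of step 1 and horizontal distance between the grasp point and key_round below 0.018 m and z of the grasp point in the frame of key_round between 0.015 and 0.055 m), for 1.5 s.
At the end, for the whole second after the job is handed in: The pot stands upright and still on the glass, its centre within 18 mm of the small ring's centre; the tool point is more than 100 mm above the glass, having dwelt 1.5 s within 18 mm of the round key's centre, under 55 mm high; every other thing is within 25 mm of its start (all of step 1 and z of the grasp point in the frame of key_round above 0.1 m and distance of each of pepper_mill, salt_jar, mug, oil_bottle, pasta_jar, bowl from where it was at the start of the episode below 0.025 m); the robot touches nothing.
It fails at once if the pot is lifted off the glass or tipped, or its lid knob is taken between the fingers (tool point over the lid's middle, fingertips below the knob's top) ((horizontal distance between the grasp point and pot below 0.035 m and z of the grasp point in the frame of pot below 0.11 m) or z of pot in the frame of hob above 0.012 m or angle between pot's own z axis and vertical above 0.2 rad).
It fails at once if the pot is squeezed or rammed (more than 22 N from the fingers) (contact force between the fingers and pot above 22 N).
It fails at once if the robot touches the hob's glass (contact force between any of the fingers, the arm and hob above 0.5 N).
It fails at once if the tool point comes low over the square or the bar key (within 20 mm sideways and under 55 mm) ((horizontal distance between the grasp point and key_square below 0.02 m and z of the grasp point in the frame of key_square below 0.055 m) or (horizontal distance between the grasp point and key_bar below 0.02 m and z of the grasp point in the frame of key_bar below 0.055 m)).
It fails at once if a bystander is shoved or knocked over (distance of any of pepper_mill, salt_jar, mug, oil_bottle, pasta_jar, bowl from where it was at the start of the episode above 0.025 m).
It also fails if it takes over 61 s, if anything falls off the work surface, if the arm or the gripper's body presses on something with over 40 N, if the wrist force passes 120 N, or if a joint passes its speed limit or range.

## Working session

There is one attempt and no reset: what is moved stays moved. The work goes in short steps, Python scripts to look and compute and a shell command to move; the robot and the scene stay as the last step left them, time stands still between calls to the robot, and variables do not carry over. Pictures are saved under pics/ and viewed, at most 10 in all, crops included, and the job is handed in when it is done.

```bash
ls; mkdir -p pics; python3 - <<'E'
from bench import read_state,cams
import cv2,json
s=read_state();print(s)
for n in("scene","top"):
    c=cams.camera(n);cv2.imwrite(f"pics/{n}0.png",c["img"]);print(n,c["K"],c["xyz"],c["attitude"])
E
```

```text
pics
{'time': 0.0, 'joint_positions': array([ 1.09146279,  0.33287512, -0.06469093,  1.46094407,  0.02162238,
        1.34991276, -0.08853564]), 'joint_vel': array([-6.94567638e-04, -2.37284448e-04,  1.14673864e-03,  2.34356844e-05,
       -6.35591658e-04,  4.91168336e-04,  1.85086299e-03]), 'joint_torque': array([-5.43063124e-04, -6.23248959e+01,  2.41910212e-02, -3.89900422e+01,
       -6.14123256e-02,  3.98118398e-02,  1.94683944e-04]), 'ee_pos': array([ 0.27545903, -0.56061512,  0.24045057]), 'eef_rot': array([ 9.74039249e-01,  2.26378050e-01, -2.08047558e-04, -6.90938308e-04]), 'ft_force': array([ 0.38447401, -0.25506911, -0.34252471]), 'torque': array([-0.02029986,  0.01474433,  0.00968168]), 'grip_force': 0.0, 'width': 0.08696036887989247}
scene [[467.43296013   0.         316.31830753]
 [  0.         467.43296013 239.8143477 ]
 [  0.           0.           1.        ]] [1.57799718 0.39819461 0.66991001] [ 0.48918674  0.72498031 -0.40640459 -0.26445262]
top [[476.39880031   0.         320.77229702]
 [  0.         476.39880031 241.53782035]
 [  0.           0.           1.        ]] [ 0.46433583 -0.02702715  1.14819386] [ 0.71427601 -0.69648626  0.04932406 -0.0477892 ]
```

View pics/top0.png

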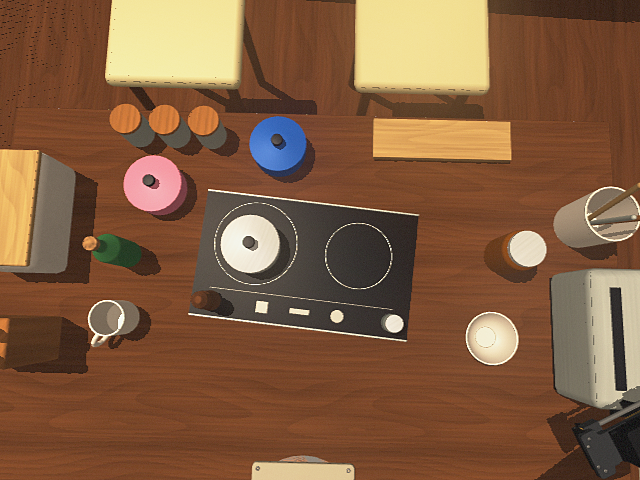

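View pics/scene0.png

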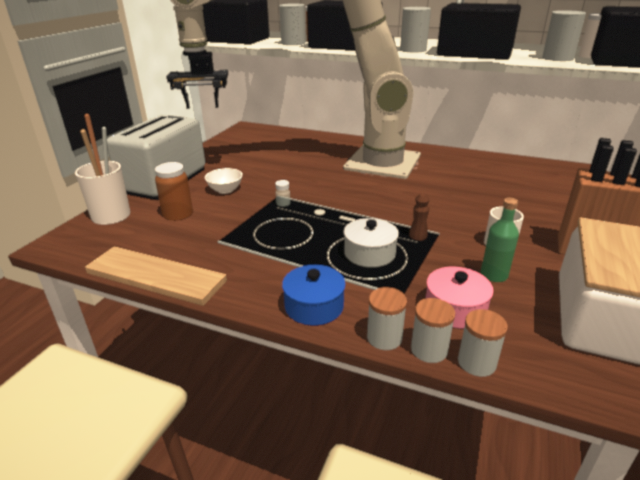

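Top view: the steel pot is at (250,244) on the large ring (~256,243). The small ring is at (358,256). The square, bar and round keys are at (262,307), (299,311) and (337,316), the mill at (205,300) and the salt at (393,323).
Could be mistaken for the pot: blue pot (278,146) and pink pot (155,185). I choose the steel one at (250,244). Could be mistaken for the round key: square (262,307), bar (299,311) and the white salt lid (393,323). I choose the disc at (337,316).

```bash
cat > h.py <<'E'
import numpy as np,cv2
from scipy.spatial.transform import Rotation as R
from bench import read_state,cams
def ray(c,px):
    p=cv2.undistortPoints(np.array([[px]],float),c["K"],None)[0,0]
    return np.array(c["xyz"]),R.from_quat(c["attitude"]).apply([*p,1.])
def onz(c,px,z):
    o,d=ray(c,px);return o+d*(z-o[2])/d[2]
def proj(c,X):
    q=R.from_quat(c["attitude"]).inv().apply(np.array(X)-c["xyz"]);return (c["K"]@(q/q[2]))[:2]
def tri(c1,p1,c2,p2):
    o1,d1=ray(c1,p1);o2,d2=ray(c2,p2)
    t=np.linalg.lstsq(np.c_[d1,-d2],o2-o1,rcond=None)[0]
    a,b=o1+t[0]*d1,o2+t[1]*d2;return (a+b)/2,np.linalg.norm(a-b)
def blobs(mask,lo,hi):
    n,l,s,c=cv2.connectedComponentsWithStats(mask.astype(np.uint8),connectivity=8)
    return [(i,s[i],c[i],l) for i in range(1,n) if lo<=s[i,4]<=hi]
E
python3 - <<'E'
from h import *
t=cams.camera("top");s=cams.camera("scene")
for n,c,roi in(("top",t,(185,180,425,350)),("scene",s,(215,185,445,295))):
    x0,y0,x1,y1=roi
    g=cv2.cvtColor(c["img"],cv2.COLOR_BGR2GRAY);hsv=cv2.cvtColor(c["img"],cv2.COLOR_BGR2HSV)
    m=np.zeros(g.shape,bool);m[y0:y1,x0:x1]=((g>95)&(hsv[...,1]<110))[y0:y1,x0:x1]
    for i,st,ce,l in blobs(m,20,9000): print(n,st,ce.round(1),onz(c,ce,.004)[:2].round(4))
big=cv2.resize(np.hstack([t["img"][180:350,185:425],s["img"][170:340,210:450]]),None,fx=1.66,fy=3,interpolation=cv2.INTER_CUBIC)
big=np.vstack([cv2.resize(t["img"][180:350,185:425],(420,298)),cv2.resize(s["img"][180:300,210:450],(420,210))])
big=cv2.resize(big,None,fx=1.17,fy=1.17);cv2.imwrite("pics/crop1.png",big);
E
```

```text
top [208 189 211  27 410] [309.4 201.7] [0.7206 0.0029]
top [215 202  44  35  88] [230.2 216.1] [0.6797 0.1951]
top [261 203  30  17  47] [277.6 209.7] [0.6985 0.08  ]
top [ 220  214   60   59 2669] [249.7 243.4] [0.6136 0.1445]
top [326 223  61  25 100] [351.9 231. ] [ 0.6505 -0.1027]
top [214 224  84  61 246] [259.  260.3] [0.5731 0.1203]
top [325 249  68  40 165] [356.4 271.8] [ 0.5515 -0.1151]
top [209 286 184  24 229] [299.2 297.6] [0.4863 0.0206]
top [255 300  14  14 154] [261.3 306.7] [0.4626 0.1099]
top [289 308  21   7 114] [298.5 311.2] [0.4541 0.0211]
top [330 310  14  13 140] [336.4 315.9] [ 0.4455 -0.0691]
top [188 313 219  29 458] [293.  326.4] [0.4183 0.033 ]
top [383 314  21  19 318] [392.7 323. ] [ 0.432  -0.2029]
scene [215 185  23   9 149] [224.8 188.1] [ 0.4082 -0.4206]
scene [ 275  185  136   82 2643] [360.6 234.2] [0.526  0.0848]
scene [314 209  11   6  57] [319.2 211.5] [ 0.4463 -0.0697]
scene [293 220  21  28  76] [305.3 235.6] [ 0.5868 -0.0536]
scene [428 230  12   5  27] [433.3 231.7] [0.4413 0.2666]
scene [217 240  86  28 307] [259.8 253.9] [ 0.7119 -0.1268]
scene [327 241  11  23  56] [330.2 251.5] [0.6359 0.0378]
scene [379 260  29  19  68] [394.6 271.2] [0.6606 0.2142]
scene [332 265  16  10  34] [338.9 270.4] [0.7061 0.0873]
scene [428 268  17  27 371] [437.1 281.7] [0.6654 0.3168]
scene [363 277  14   3  32] [369.8 278.2] [0.7095 0.1666]
scene [344 278  34  12 130] [359.6 283.7] [0.7386 0.1507]
```

View pics/crop1.png

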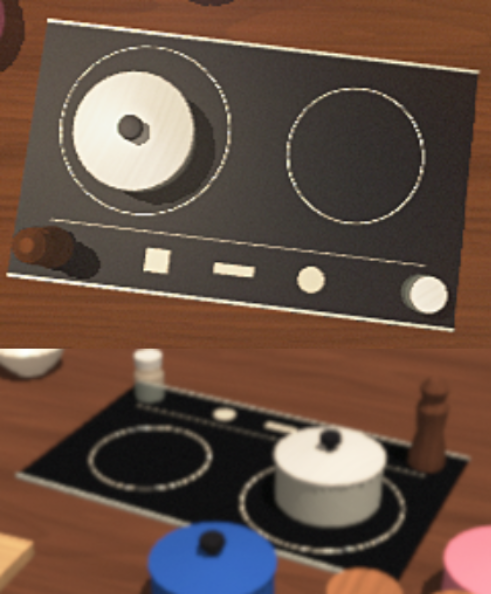

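The crop confirms it: the top strip shows square, bar and round keys from left to right. The round key is next to the salt jar, and the steel pot with its black knob sits on the large ring.

```bash
cat >> h.py <<'E'
def pot(c,roi=(205,190,410,300)):
    x0,y0,x1,y1=roi;g=cv2.cvtColor(c["img"],cv2.COLOR_BGR2GRAY)
    m=np.zeros(g.shape,np.uint8);m[y0:y1,x0:x1]=(g>120)[y0:y1,x0:x1]
    m=cv2.morphologyEx(m,cv2.MORPH_OPEN,np.ones((5,5)))
    b=max(cv2.findContours(m,cv2.RETR_EXTERNAL,cv2.CHAIN_APPROX_NONE)[0],key=cv2.contourArea)
    e=cv2.fitEllipse(cv2.convexHull(b));return np.array(e[0]),e[1]
E
python3 - <<'E'
from h import *
t=cams.camera("top");s=cams.camera("scene")
def ringfit(c,roi,ok):
    x0,y0,x1,y1=roi
    g=cv2.cvtColor(c["img"],cv2.COLOR_BGR2GRAY)[y0:y1,x0:x1]
    P=np.argwhere(g>85)[:,::-1]+[x0,y0]
    W=np.array([onz(c,p,.004)[:2] for p in P])
    for k in range(6):
        if k==0: ce=np.array(ok)
        d=np.hypot(*(W-ce).T);q=W[abs(d-.08)<(.02 if k<2 else .006)]
        a=np.linalg.lstsq(np.c_[2*q,np.ones(len(q))],(q**2).sum(1),rcond=None)[0];ce=a[:2]
    return ce,np.sqrt(a[2]+ce@ce),len(q)
print("ring top",ringfit(t,(318,215,400,296),(.5915,-.1175)))
print("ring scene",ringfit(s,(245,212,322,255),(.5915,-.1175)))
pc,ax=pot(t);print("pot lid",pc,ax,onz(t,pc,.070)[:2])
def knob(c,roi):
    x0,y0,x1,y1=roi;g=cv2.cvtColor(c["img"],cv2.COLOR_BGR2GRAY)[y0:y1,x0:x1]
    return np.argwhere(g<70).mean(0)[::-1]+[x0,y0]
k1=knob(t,(240,234,258,251));k2=knob(s,(360,218,382,233));print(k1,k2,tri(t,k1,s,k2))
print("key",tri(t,(336.4,315.9),s,(319.2,211.5)))
st=read_state();r=R.from_quat(st["eef_rot"]).as_matrix();print(r.round(3))
E
```

```text
ring top (array([ 0.59153543, -0.11877811]), np.float64(0.07986705232188332), 304)
ring scene (array([ 0.59326582, -0.11847867]), np.float64(0.07989412439554727), 218)
pot lid [249.62667847 243.30749512] (58.01787185668945, 59.40634536743164) [0.6052745  0.13471589]
[250.66666667 242.92592593] [370.875   224.15625] (array([0.60343674, 0.13141277, 0.0872954 ]), np.float64(0.0033092267411994583))
key (array([ 0.44562393, -0.06957626,  0.00380722]), np.float64(0.0010900570986083263))
[[ 0.897  0.441 -0.   ]
 [ 0.441 -0.897  0.   ]
 [-0.    -0.    -1.   ]]
```

```bash
python3 - <<'E'
from h import *
t=cams.camera("top");s=cams.camera("scene")
cv2.imwrite("pics/mill.png",np.hstack([cv2.resize(t["img"][275:330,180:240],(396,363),interpolation=cv2.INTER_CUBIC),cv2.resize(s["img"][185:251,390:450],(330,363),interpolation=cv2.INTER_CUBIC)]))
E
```

```text
(no output)
```

View pics/mill.png

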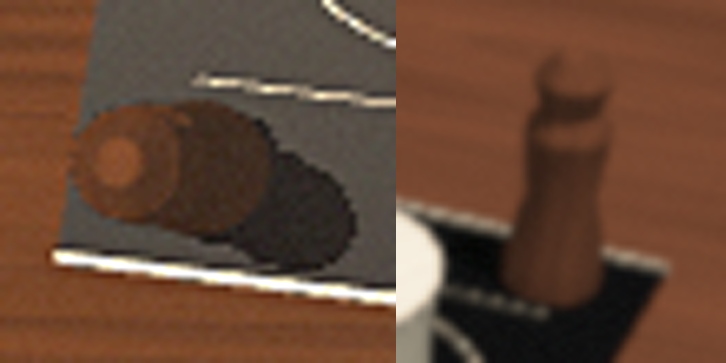

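Mill crop: its top is at top-view pixel (199,299), its base at about (212,301), and its head in the scene view is at (422.5,197).

```bash
python3 - <<'E'
from h import *
t=cams.camera("top");s=cams.camera("scene")
print(onz(t,(198.9,299.2),.125),onz(t,(211.8,300.8),.015),tri(t,(198.9,299.2),s,(422.5,198)))
M=onz(t,(198.9,299.2),.125)[:2]
u=np.array([-.012,-.252]);u/=np.linalg.norm(u);n=np.array([-u[1],u[0]])
P=np.array([.604,.1335]);print("mill offset across push line",(M-P)@n,"along",(M-P)@u)
E
```

```text
[0.47528794 0.22898389 0.125     ] [0.47348316 0.22589518 0.015     ] (array([0.47527946, 0.23135714, 0.11698431]), np.float64(0.0007383174598209727))
mill offset across push line -0.13310808158284756 along -0.08925360234640935
```

```bash
R='x'
python3 -m crank '0 0 -0.1 0 1; 0.15 -0.13 0 0 1; 0.15 -0.13 0 0 1; 0.15 -0.13 0 0 1; 0.15 -0.13 0 0 1; 0.15 -0.13 0 0 1; 0.15 -0.13 0 0 1; 0.15 -0.13 0 0 1; 0.15 -0.13 0 0 1; 0.15 -0.13 0 0 1'
python3 -m crank '0.15 -0.13 0 0 1; 0.15 -0.13 0 0 1; 0.15 -0.13 0 0 1; 0.15 -0.13 0 0 1; 0.15 -0.13 0 0 1; 0.15 -0.13 0 0 1; 0.15 -0.13 0 0 1; 0.15 -0.13 0 0 1; 0.15 -0.13 0 0 1; 0 0 0 0 1'
cat > w.py <<'E'
import sys
from h import *
s=read_state();r=R.from_quat(s["eef_rot"]).as_matrix();p=s["ee_pos"]
g=np.array([float(a) for a in sys.argv[1:4]])
print("t",s["time"],"p",p.round(4),"F",s["ft_force"].round(2))
print("to go (units)",(r.T@(g-p)/.2).round(3))
if len(sys.argv)>4:
    h=np.degrees(np.arctan2(r[1,0],r[0,0]));print("yaw units",round(-((float(sys.argv[4])-h+180)%360-180)/90,3),"tilt",r[2,2])
E
python3 w.py .609 .243 .26 87.3
```

```text
time: 1.5
ee_pos: [0.4152, -0.2303, 0.2615]
eef_rot: [0.974, 0.226, 0.0, 0.0]
ft_force: [0.8, -0.4, 0.8]
width: 0.0873
grip_force: 0.0
time: 2.5
ee_pos: [0.5541, 0.1033, 0.2611]
eef_rot: [0.973, 0.23, 0.0, -0.002]
ft_force: [-2.0, -0.1, 0.2]
width: 0.0868
grip_force: 0.0
t 2.5 p [0.5541 0.1033 0.2611] F [-1.99 -0.13  0.22]
to go (units) [ 0.558 -0.502  0.008]
yaw units -0.675 tilt -0.99999498895434
```

```bash
python3 -m crank '0.15 -0.13 0 0 1; 0.15 -0.13 0 0 1; 0.15 -0.13 0 0 1; 0.1 -0.1 0 0 1; 0 0 0 -0.085 1; 0 0 0 -0.085 1; 0 0 0 -0.085 1; 0 0 0 -0.085 1; 0 0 0 -0.085 1; 0 0 0 -0.085 1' 
python3 -m crank '0 0 0 -0.085 1; 0 0 0 -0.08 1; 0 0 0 0 1; 0 0 0 0 1'
python3 w.py .609 .243 .054 87.3
```

```text
time: 3.5
ee_pos: [0.6096, 0.2331, 0.2612]
eef_rot: [0.807, 0.59, -0.0, 0.0]
ft_force: [0.6, 0.1, 0.7]
width: 0.087
grip_force: 0.0
time: 3.9
ee_pos: [0.6095, 0.2333, 0.2612]
eef_rot: [0.727, 0.686, -0.0, 0.0]
ft_force: [0.3, -0.2, -0.2]
width: 0.0872
grip_force: 0.0
t 3.9 p [0.6095 0.2333 0.2612] F [ 0.27 -0.17 -0.22]
to go (units) [ 0.048 -0.005  1.036]
yaw units -0.007 tilt -0.9999999779030525
```

```bash
python3 -m crank '0.05 -0.005 0 -0.007 1; 0 0 0.13 0 1; 0 0 0.13 0 1; 0 0 0.13 0 1; 0 0 0.13 0 1; 0 0 0.13 0 1; 0 0 0.13 0 1; 0 0 0.1 0 1; 0 0 0 0 1; 0 0 0 0 1'
python3 w.py .609 .243 .054 87.3
python3 - <<'E'
from h import *
cv2.imwrite("pics/pre.png",np.hstack([cams.camera("top")["img"][170:350,170:430],cams.camera("scene")["img"][140:320,220:540]]))
E
```

```text
time: 4.9
ee_pos: [0.6089, 0.2446, 0.0858]
eef_rot: [0.722, 0.692, 0.0, -0.0]
ft_force: [0.4, -0.4, 0.3]
width: 0.0869
grip_force: 0.0
t 4.9 p [0.6089 0.2446 0.0858] F [ 0.4  -0.43  0.29]
to go (units) [-0.008  0.001  0.159]
yaw units 0.003 tilt -0.9999999591972584
```

View pics/pre.png

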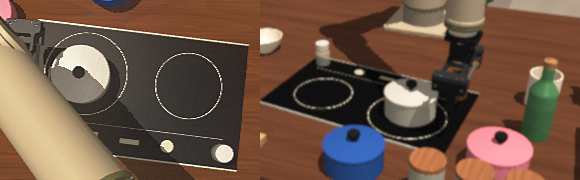

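The hand stands beside the steel pot, left of it at crop pixel (30,45) in the top view, clear of the mill and bottle. I lower it and approach.

```bash
python3 -m crank '0 0 0.08 0 1; 0 0 0.08 0 1; -0.05 0 0 0 1; -0.05 0 0 0 1; -0.03 0 0 0 1; -0.03 0 0 0 1; -0.02 0 0 0 1; -0.02 0 0 0 1; -0.02 0 0 0 1; -0.02 0 0 0 1'
python3 -m crank '-0.02 0 0 0 1; -0.02 0 0 0 1; -0.02 0 0 0 1; -0.02 0 0 0 1; -0.02 0 0 0 1; -0.02 0 0 0 1; -0.02 0 0 0 1; -0.02 0 0 0 1; 0 0 0 0 1; 0 0 0 0 1'
python3 w.py .595 -.0575 .054 87.3
python3 - <<'E'
from h import *
c=cams.camera("top");cv2.imwrite("pics/p2.png",np.hstack([c["img"][170:350,170:430],cams.camera("scene")["img"][140:320,220:540]]))
pc,ax=pot(c);print(pc,ax,onz(c,pc,.07)[:2])
E
```

```text
time: 6.0
ee_pos: [0.6069, 0.1957, 0.0534]
eef_rot: [0.722, 0.692, 0.0, 0.0]
ft_force: [-0.5, 2.1, 0.2]
width: 0.0871
grip_force: 0.4
time: 7.0
ee_pos: [0.6056, 0.1631, 0.0532]
eef_rot: [0.722, 0.692, -0.0, 0.0]
ft_force: [0.2, 0.9, 0.6]
width: 0.087
grip_force: 0.8
t 7.0 p [0.6056 0.1631 0.0532] F [0.21 0.87 0.57]
to go (units) [-1.104 -0.005 -0.003]
yaw units 0.002 tilt -0.9999994221641493
[242.44035339 275.11737061] (67.58965301513672, 175.91134643554688) [0.53234336 0.14765741]
```

View pics/p2.png

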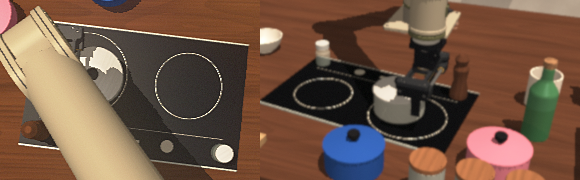

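The pot is cradled and moving with about 2 N. I keep pushing.

```bash
python3 -m crank '-0.025 0 0 0 1; -0.025 0 0 0 1; -0.025 0 0 0 1; -0.025 0 0 0 1; -0.025 0 0 0 1; -0.025 0 0 0 1; -0.025 0 0 0 1; -0.025 0 0 0 1; -0.025 0 0 0 1; -0.025 0 0 0 1'
python3 -m crank '-0.025 0 0 0 1; -0.025 0 0 0 1; -0.025 0 0 0 1; -0.025 0 0 0 1; -0.025 0 0 0 1; -0.025 0 0 0 1; -0.025 0 0 0 1; -0.025 0 0 0 1; -0.025 0 0 0 1; -0.025 0 0 0 1'
python3 -m crank '-0.025 0 0 0 1; -0.025 0 0 0 1; -0.025 0 0 0 1; -0.025 0 0 0 1; -0.025 0 0 0 1; -0.025 0 0 0 1; -0.025 0 0 0 1; -0.025 0 0 0 1; -0.02 0 0 0 1; 0 0 0 0 1'
python3 w.py .595 -.0575 .054 87.3
python3 - <<'E'
from h import *
c=cams.camera("top");cv2.imwrite("pics/p3.png",np.hstack([c["img"][170:350,170:430],cams.camera("scene")["img"][140:320,220:540]]))
E
```

```text
time: 8.1
ee_pos: [0.6034, 0.1135, 0.0533]
eef_rot: [0.722, 0.692, -0.0, 0.0]
ft_force: [0.9, 4.6, -0.4]
width: 0.0869
grip_force: 2.0
time: 9.1
ee_pos: [0.6012, 0.0635, 0.0532]
eef_rot: [0.722, 0.692, 0.0, 0.0]
ft_force: [0.7, 3.9, 0.7]
width: 0.0872
grip_force: 2.0
time: 10.1
ee_pos: [0.5994, 0.0188, 0.0532]
eef_rot: [0.722, 0.691, -0.0, 0.0]
ft_force: [-0.0, 0.9, -0.3]
width: 0.087
grip_force: 0.8
t 10.1 p [0.5994 0.0188 0.0532] F [-0.02  0.89 -0.3 ]
to go (units) [-0.382 -0.005 -0.004]
yaw units 0.002 tilt -0.999999670185388
```

View pics/p3.png

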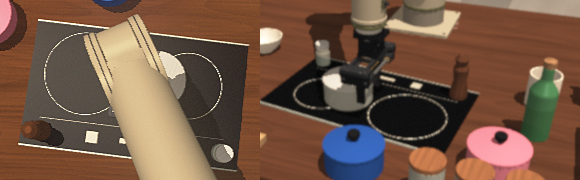

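The pot (scene crop pixel 348,90) follows in the cradle. Next I push the remaining ~72 mm, then back off 100 mm and look.

```bash
python3 -m crank '-0.025 0 0 0 1; -0.025 0 0 0 1; -0.025 0 0 0 1; -0.025 0 0 0 1; -0.025 0 0 0 1; -0.025 0 0 0 1; -0.025 0 0 0 1; -0.025 0 0 0 1; -0.025 0 0 0 1; -0.025 0 0 0 1'
python3 -m crank '-0.025 0 0 0 1; -0.025 0 0 0 1; -0.025 0 0 0 1; -0.02 0 0 0 1; -0.01 0 0 0 1; 0 0 0 0 1; 0 0 0 0 1'
python3 w.py .595 -.0575 .054 87.3
python3 -m crank '0.02 0 0 0 1; 0.04 0 0 0 1; 0.1 0 0 0 1; 0.17 0 0 0 1; 0.17 0 0 0 1; 0 0 -0.2 0 1; 0 0 -0.2 0 1; 0 0 -0.2 0 1; 0 0 -0.2 0 1; 0 0 0 0 1'
python3 - <<'E'
from h import *
c=cams.camera("top");s=cams.camera("scene");cv2.imwrite("pics/p4.png",np.hstack([c["img"][170:350,170:430],s["img"][140:320,220:540]]))
E
```

```text
time: 11.2
ee_pos: [0.5972, -0.0304, 0.0532]
eef_rot: [0.722, 0.692, -0.0, 0.0]
ft_force: [0.1, 4.5, 0.2]
width: 0.0871
grip_force: 1.9
time: 11.9
ee_pos: [0.5963, -0.0515, 0.0532]
eef_rot: [0.722, 0.692, -0.0, 0.0]
ft_force: [-0.7, 0.6, -0.1]
width: 0.0874
grip_force: 0.6
t 11.9 p [ 0.5963 -0.0515  0.0532] F [-0.72  0.55 -0.13]
to go (units) [-0.03  -0.005 -0.004]
yaw units 0.003 tilt -0.999999684010975
time: 12.9
ee_pos: [0.6028, 0.0505, 0.2191]
eef_rot: [0.722, 0.692, 0.003, 0.003]
ft_force: [-0.0, 0.1, 0.3]
width: 0.0873
grip_force: 0.0
```

View pics/p4.png

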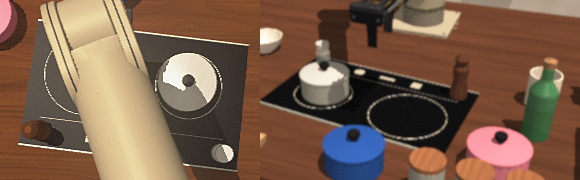

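The pot now stands in the small ring, with its knob at top-view pixel (358,250) and scene pixel (~283,206). Now to measure it.

```bash
python3 - <<'E'
from h import *
t=cams.camera("top");s=cams.camera("scene")
def knob(c,roi):
    x0,y0,x1,y1=roi;g=cv2.cvtColor(c["img"],cv2.COLOR_BGR2GRAY)[y0:y1,x0:x1]
    m=(g<60).astype(np.uint8);b=max(blobs(m,10,400),key=lambda b:b[1][4]);return b[2]+[x0,y0],b[1]
k1,b1=knob(t,(350,241,367,259));k2,b2=knob(s,(275,199,292,211));print(k1,b1,k2,b2,tri(t,k1,s,k2),onz(t,k1,.09))
# lid outline by brightness/edge: left/right/top/bottom limits
g=cv2.cvtColor(t["img"],cv2.COLOR_BGR2GRAY);m=np.zeros_like(g);m[215:300,318:402]=(g>75)[215:300,318:402]*1
m=cv2.morphologyEx(m,cv2.MORPH_OPEN,np.ones((5,5)))
b=max(cv2.findContours(m,cv2.RETR_EXTERNAL,cv2.CHAIN_APPROX_NONE)[0],key=cv2.contourArea)
e=cv2.fitEllipse(cv2.convexHull(b));print(e,onz(t,e[0],.069))
E
python3 w.py .4455 -.0693 .26 87.3
```

```text
[359.42857143 252.14285714] [ 4  4 10 12 28] [283.69090909 204.90909091] [ 5  3  9  8 55] (array([ 0.58895832, -0.11408599,  0.08806463]), np.float64(0.0012674054137846277)) [ 0.5889919  -0.11450846  0.09      ]
((356.7662658691406, 251.4193878173828), (59.43971252441406, 59.82943344116211), 80.51421356201172) [ 0.59297222 -0.11014876  0.069     ]
t 13.1 p [0.6001 0.049  0.2122] F [-0.01  0.21  0.07]
to go (units) [-0.624 -0.747 -0.238]
yaw units 0.003 tilt -0.9999988896959803
```

The pot centre is at about (0.592,-0.112), 6–7 mm from the ring centre, so there's no need to touch it again. Now the round key at (0.4455,-0.0693): close the fingers, raise, move over and turn 90°.

```bash
python3 -m crank '0 0 -0.15 0 -1; -0.12 -0.15 -0.09 0 -1; -0.12 -0.15 0 0 -1; -0.12 -0.15 0 0 -1; -0.13 -0.15 0 0 -1; -0.13 -0.15 0 0 -1; 0 0 0 0.09 -1; 0 0 0 0.09 -1; 0 0 0 0.09 -1; 0 0 0 0.09 -1' 5
python3 -m crank '0 0 0 0.09 -1; 0 0 0 0.09 -1; 0 0 0 0.09 -1; 0 0 0 0.09 -1; 0 0 0 0.09 -1; 0 0 0 0.09 -1; 0 0 0 0.09 -1; 0 0 0 0 -1; 0 0 0 0 -1'
python3 w.py .4455 -.0693 .040 -5
```

```text
time: 14.1
ee_pos: [0.4448, -0.0686, 0.2602]
eef_rot: [0.888, 0.46, -0.001, -0.001]
ft_force: [0.0, 0.1, -0.9]
width: 0.0149
grip_force: 0.0
time: 15.0
ee_pos: [0.4451, -0.0685, 0.2606]
eef_rot: [1.0, -0.011, -0.001, -0.0]
ft_force: [-0.2, 0.3, 0.4]
width: 0.0002
grip_force: 0.0
t 15.0 p [ 0.4451 -0.0685  0.2606] F [-0.23  0.27  0.4 ]
to go (units) [0.003 0.004 1.103]
yaw units 0.041 tilt -0.9999992314600531
```

```bash
python3 -m crank '0.003 0.004 0.12 0 -1; 0 0 0.12 0 -1; 0 0 0.12 0 -1; 0 0 0.12 0 -1; 0 0 0.12 0 -1; 0 0 0.12 0 -1; 0 0 0.12 0 -1; 0 0 0.1 0 -1; 0 0 0 0 -1; 0 0 0 0 -1'
python3 w.py .4455 -.0693 .040 -5
python3 -m crank '0 0 0.05 0 -1; 0 0 0.05 0 -1; 0 0 0.05 0 -1; 0 0 0 0 -1; 0 0 0 0 -1'
python3 w.py .4455 -.0693 .040 -5
```

```text
time: 16.0
ee_pos: [0.446, -0.0691, 0.0735]
eef_rot: [1.0, -0.012, -0.0, -0.0]
ft_force: [0.4, -0.2, -0.6]
width: 0.0003
grip_force: 0.0
t 16.0 p [ 0.446  -0.0691  0.0735] F [ 0.45 -0.22 -0.58]
to go (units) [-0.002  0.001  0.167]
yaw units 0.04 tilt -0.9999996291561459
time: 16.5
ee_pos: [0.4459, -0.0691, 0.043]
eef_rot: [1.0, -0.013, -0.0, -0.0]
ft_force: [-0.4, -0.9, 0.1]
width: 0.0009
grip_force: 0.0
t 16.5 p [ 0.4459 -0.0691  0.043 ] F [-0.36 -0.92  0.07]
to go (units) [-0.002  0.001  0.015]
yaw units 0.039 tilt -0.9999997549436722
```

```bash
python3 -m crank '0 0 0.02 0 -1; 0 0 0 0 -1; 0 0 0 0 -1; 0 0 0 0 -1; 0 0 0 0 -1; 0 0 0 0 -1; 0 0 0 0 -1; 0 0 0 0 -1; 0 0 0 0 -1; 0 0 0 0 -1'
python3 -m crank '0 0 0 0 -1; 0 0 0 0 -1; 0 0 0 0 -1; 0 0 0 0 -1; 0 0 0 0 -1; 0 0 0 0 -1; 0 0 0 0 -1; 0 0 0 0 -1; 0 0 0 0 -1; 0 0 0 0 -1'
python3 -m crank '0 0 0 0 -1; 0 0 0 0 -1; 0 0 0 0 -1; 0 0 0 0 -1; 0 0 0 0 -1; 0 0 0 0 -1; 0 0 0 0 -1; 0 0 0 0 -1; 0 0 0 0 -1; 0 0 0 0 -1'
python3 -m crank '0 0 -0.1 0 -1; 0 0 -0.2 0 -1; 0 0 -0.2 0 -1; 0 0 -0.2 0 -1; 0 0 -0.2 0 -1; 0 0 -0.2 0 -1; 0 0 0 0 -1; 0 0 0 0 -1; 0 0 0 0 -1; 0 0 0 0 -1'
python3 - <<'E'
from h import *
t=cams.camera("top");s=cams.camera("scene");cv2.imwrite("pics/p5.png",np.hstack([t["img"][100:380,80:430],s["img"][100:380,200:560]]))
E
```

```text
time: 17.5
ee_pos: [0.446, -0.0693, 0.0393]
eef_rot: [1.0, -0.013, 0.0, 0.0]
ft_force: [0.4, 0.0, 0.3]
width: 0.0006
grip_force: 0.0
time: 18.5
ee_pos: [0.4461, -0.0694, 0.0393]
eef_rot: [1.0, -0.014, 0.0, 0.0]
ft_force: [-0.1, 0.6, 0.3]
width: 0.0007
grip_force: 0.0
time: 19.5
ee_pos: [0.446, -0.0693, 0.0392]
eef_rot: [1.0, -0.013, 0.0, 0.0]
ft_force: [-0.4, 0.2, -0.3]
width: 0.0004
grip_force: 0.0
time: 20.5
ee_pos: [0.4454, -0.0692, 0.2581]
eef_rot: [1.0, -0.013, -0.001, -0.0]
ft_force: [0.3, -0.9, -0.5]
width: 0.0001
grip_force: 0.0
```

View pics/p5.png

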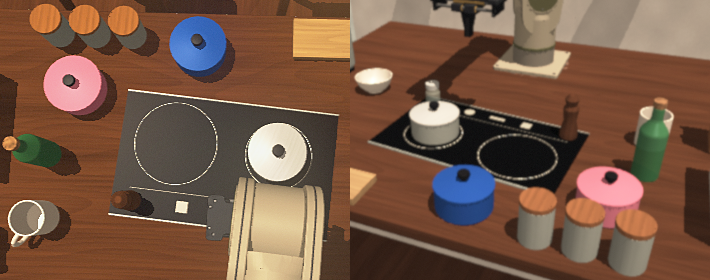

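The pot (top crop 277,152) is inside the small ring, everything else stands where it was, and the hand is 0.25 m above the glass. I hand in the job.

```bash
python3 -c "
from bench import workorder;print(workorder.close_job())"
```

```text
the job is handed in; nothing more can be done
None
```

The job is handed in, but no verdict came back: the pot stands inside the small ring about 7 mm off centre, the fingertips hovered about 16 mm above the round key for 3 s, and the hand is about 25 cm above the glass with nothing else seen to have moved.

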